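# Refit the gas hob knob and light the burner

## Task

The washed control knob of the gas hob lies on the chopping board: fit it back on the bare valve shaft, flat to flat and fully home, and push it right in against the valve's spring while it still stands at off. Then, without letting it come up, turn it a quarter turn anticlockwise to the full-flame mark. Finish there still gripping the knob and keeping it pushed in, as one does until the flame holds; leave the other knob, the garlic press, the whisk and the rack's tray undisturbed.

Things in the scene. Friction and masses are not known exactly. Their poses are not given: they have to be found in the camera images.
- knob_grip (a point): Loose aluminium hob knob, 70 g, lying on the chopping board, open underside down. Skirt 44 mm across, 8 mm thick; on it a straight grip bar 42 mm long, 16 mm wide, up to 32 mm above the underside. The point is on its axis, 20 mm above the underside. x runs along the bar to the pointer end (red line on that half), z up. Underneath, on the axis, a blind D-shaped bore (see knob_pointer).
- knob_pointer (a point): Pointer end of the loose knob's bar, 21 mm from its axis along +x of knob_grip, 20 mm above the underside. The D-shaped bore is 18 mm deep from the underside and 11 mm across its round part; its flat lies 2.8 mm from the axis, on this pointer side.
- shaft_top (a point): Centre of the tip of the bare upright brass valve shaft at the hob's front; it sinks and turns with the shaft. D-section, 10 mm across, flat 2.5 mm from the axis on this frame's +x side, z up; last 2.5 mm tapered. Tip 28 mm above the glass; bezel at its foot 50 mm across, 4 mm high. Knob fully home: knob_grip is 2 mm above this point and the knob's +x lies along this +x.
- shaft_press (a joint): How far the bare shaft is pushed in, m: 0 out, 0.005 at its stop. Spring: 5 N starts it, 9 N at the stop; it comes back up when let go. The knob slides onto the shaft with about 0.5 mm play all round, without needing force.
- shaft_turn (a joint): Angle of the bare shaft, rad: 0 off (knob pointer at the white dot, away from the hob's front), grows anticlockwise from above, 1.57 full flame (orange drop mark on the left), 3.4 end stop. Friction 0.02 N m holds it where left. It has 0.1 to 0.25 rad of play in the knob's bore before it follows.
- hob_top (a point): Centre of the glass top (black, 500 mm along x, 290 mm along y, 62 mm above the counter) of the fixed two-burner gas hob. x points from its front to its back. The two valves stand 205 mm in front of this point, 65 mm to each side. Pan supports rise 30 mm above the glass, the nearest 80 mm behind the valves; on the rear burner, 150 mm behind this point, stands a kettle up to 250 mm above the counter.
- fitted_turn (a joint): Angle of the other valve's knob, which is in place, rad: 0 off; to be left.
- fitted_knob (a point): Centre of that fitted knob, the same kind as the loose one, 20 mm above its underside and 30 mm above the glass; x points to its pointer end.
- board_top (a point): Centre of the top face of the fixed wooden chopping board, 360 mm along x, 240 mm along y, 35 mm thick.
- press_mid (a point): Steel garlic press lying flat across the far end of the chopping board, 165 mm long along its y, 45 mm wide, 24 mm high; point near its middle, 12 mm above the board. Leave it.
- whisk_mid (a point): Silicone whisk lying on the counter to the left of the board, 280 mm along its x, head 52 mm across; the point is in its handle. Leave it.
- tray_handle (a point): Grey pull of the white tray that slides out towards the robot under the steel dish rack on the right. Leave it as it is. The fixed rack above it, 350 mm along x, 250 mm along y, holds upright plates up to 240 mm above the counter.
Mind the look-alikes: they are no part of the job. Leave any pink or turquoise look-alike of the part that bears knob_grip alone.

How it is judged:
On the way:
1. the knob is home on the bare shaft, flat to flat, and pushed in while still at off (value of joint shaft_press above 0.003 m and value of joint shaft_turn below 0.35 rad and z of knob_grip in the frame of shaft_top below 0.004 m and horizontal distance between knob_grip and shaft_top below 0.003 m and x of knob_pointer in the frame of shaft_top above 0.017 m and angle between the z axis of knob_grip and the z axis of shaft_top, either way round below 0.12 rad), for 0.2 s.
At the end, for the whole second after the job is handed in: The knob is home on the once-bare shaft (within 2 mm of the bore's end, 3 mm of the axis, upright, flat to flat); the shaft is pushed in over 3 of its 5 mm and within 23 degrees of full flame (a quarter turn anticlockwise); the fingers still hold the knob so through the last second (value of joint shaft_press above 0.003 m and value of joint shaft_turn between 1.17 and 1.97 rad and z of knob_grip in the frame of shaft_top below 0.004 m and horizontal distance between knob_grip and shaft_top below 0.003 m and x of knob_pointer in the frame of shaft_top above 0.017 m and angle between the z axis of knob_grip and the z axis of shaft_top, either way round below 0.12 rad and contact force between the fingers and knob above 3 N); the arm keeps its last pose, push and grip.
It fails at once if the bare valve's shaft is turned without being pushed in (value of joint shaft_turn above 0.4 rad and value of joint shaft_press below 0.0015 m).
It fails at once if the fitted knob is turned (value of joint fitted_turn above 0.3 rad).
It fails at once if the tray is shifted (distance of tray_handle from where it was at the start of the episode above 0.03 m).
It fails at once if the garlic press or the whisk is shifted (distance of any of press_mid, whisk_mid from where it was at the start of the episode above 0.03 m).
It also fails if it takes over 51 s, if anything falls off the work surface, if the arm or the gripper's body presses on something with over 40 N, if the wrist force passes 120 N, or if a joint passes its speed limit or range.

## Robot

A 6-joint arm with a two-finger parallel gripper is mounted at the origin on the work surface. World frame = base frame: x ahead of the robot, y to its left, z up, the work surface at z = 0. Lengths are in m, angles in rad, forces in N, time in s.
With the tool pointing down it reaches from about 0.325 to 1 m from the base axis. Payload 5.1 kg.
Tool frame: the origin (TCP) lies at the very end of the fingers, on their centre line; the grasp point (between the pads) lies 19 mm behind it; y points along the fingers, z is the direction in which the jaws open and shut, and the axes are right-handed (so a half turn about y gives the same grasp; the last joint's range is limited). The gripper opens to 85 mm and grips with 20 to 120 N. Pads are 22 mm wide; open, the fingers measure 114 mm over their backs; the gripper's body (76 mm by 85 mm) begins 54 mm behind the grasp point. The pads swing forward as they close: fully open they stand 13 mm farther back than shut.
Start: joints at [1.228, 0.124, 1.65, -0, 1.367, -0.083], TCP at [0.167, 0.628, 0.231] pointing down, gripper open.
Joint ranges: [-2.61, 2.61], [-1.02, 2.33], [0.03, 2.71], [-1.35, 4.49], [0.32, 2.68], [-2.91, 2.91]. Speed limits (rad/s): [2.57, 2.57, 3.14, 3.14, 3.14, 3.14].

## Interface

Orientations are given as a unit quaternion [x, y, z, w].
In Python, from bench import sensors, imaging, bot, models gives the robot as it stands.
- The arm moves only by the tool carry_out, never from a script. Its argument "commands" is a list of rows, each a list of 7 numbers: the shift along the tool's x, y, z each as a share of 5 cm, from -1 to 1, then the turn, a rotation vector about the tool's x, y, z each as a share of 180 degrees, from -1 to 1, then the closure, from -1 (fully open) to 1 (shut), so that 0 is half open. In form: [[x, y, z, rx, ry, rz, claw], ...]. A call has 1 to 20 rows; each row shifts and turns the commanded pose from where the row before left it, along the tool's axes as they then stand; what a row does not reach is not made up. A row lasts 1/10 s, in which the tool goes at most 50 mm and 8.59 degrees, less where a joint would pass 70% of its speed; a pose out of reach is approached as far as the arm can. A call with a number of a shift or a turn outside -1 to 1 is refused whole. A call with a gripper value outside its range is refused whole. The fingers move at their own pace and stop on an object; "newtons" is the grip in N (left out, the last holds). Time passes only in rows, so rows that do not move let the fingers close. It gives the time, the measured TCP pose, the force and the opening at its end, in the units of the state.
- sensors.state(): the state, without advancing time (a new reading comes with each control period).
- imaging.capture(name): name is "scene" or "top" or "wrist"; returns a dict with "image" (420x560x3 uint8, red, green, blue), "mtx" (3x3 intrinsics, pixels), "view" (4x4, takes a point from world to camera coordinates); the wrist camera has in their place "mount" (4x4, takes a point from camera to tool coordinates, whose origin is the TCP and whose axes are the tool frame's). Camera axes: x right, y down, z forward; pixel columns grow to the right and rows downward; lengths in m; the calibration is good to about 2 mm. A picture is of the moment at which its call begins: read the wrist's pose just before it. There is no depth.
- bot.close_job(): hands the job in, once; it reports no verdict.
Trained networks look in a picture, given as the dict that the camera call returned (one of the last four; its "shot" number tells which), for a name from the list of things; names that differ only in an ending like _2 or _b are one class to them, and where a whole thing is asked for, a point or a joint stands for the part that bears it (a point fixed in the world has none). Each returns a list of dicts, best first, with "score" (0 to 1); they miss things now and then, are a little off and sometimes report something else, mostly with a low value. They report only what shows in the picture. A call takes as long as a camera call. They do not tell look-alikes from the thing itself.
- models.search_frame(label, picture): "centre" ([row, column] as shares, 0 to 1, of the picture: columns of its width, rows of its height, amid what is visible of it).
The state is a dict: "t": time; "joint_positions": joint angles; "qd": joint speeds; "tau": joint torques, N m; "tool_pos": TCP position; "tool_rot": TCP orientation; "wrist_force": force on the tool from outside, world axes, zero at the start; "moment": the same for the moment, N m; "finger_gap": opening from 0.0 (shut) to 1.0 (fully open).
Only numpy, scipy, OpenCV 4.12 (cv2) and the standard library are available. Lean on these libraries where they do the work, as an engineer would, in place of code of your own. Each camera call takes 0.05 s, during which the arm holds its last target. There are 200 camera calls.

## Working session

There is one attempt and no reset: what is moved stays moved. The work goes in short steps, Python scripts to look and compute and a tool call to move; the robot and the scene stay as the last step left them, time stands still between calls to the robot, and variables do not carry over. Pictures are saved under pics/ and viewed, about 8 in all and at most 12, crops included, and the job is handed in when it is done.

Besides the shell and the picture viewer there is one more tool, called after "Call:" by a JSON object that holds its "op" and its "data". carry_out: Moves the arm, as the interface text tells. Its arguments: {"type":"object","properties":{"commands":{"type":"array"},"newtons":{"type":"number"}},"required":["commands"]}

```bash
mkdir -p pics; ls; cat > h.py <<'E'
import numpy as np, cv2
from bench import sensors, imaging, bot, models
from scipy.spatial.transform import Rotation as R
def cap(n):
    s=sensors.state(); d=imaging.capture(n)
    if n=="wrist":
        T=np.eye(4); T[:3,:3]=R.from_quat(s["tool_rot"]).as_matrix(); T[:3,3]=s["tool_pos"]
        d["view"]=np.linalg.inv(T@d["mount"])
    return d
def back(d,u,v,z):
    V=d["view"]; Rm=V[:3,:3]; c=-Rm.T@V[:3,3]
    r=Rm.T@np.linalg.solve(d["mtx"],[u,v,1]); return c+r*(z-c[2])/r[2]
def proj(d,p):
    q=d["view"][:3,:3]@p+d["view"][:3,3]; q=d["mtx"]@q; return q[:2]/q[2]
def save(d,name,crop=None,k=1):
    im=d["image"]
    if crop: a,b,c,e=crop; im=im[b:e,a:c]
    cv2.imwrite("pics/"+name,cv2.resize(im[:,:,::-1],None,fx=k,fy=k,interpolation=cv2.INTER_CUBIC))
E
python3 - <<'E'
from h import *
s=sensors.state(); print(s)
print(R.from_quat(s["tool_rot"]).as_matrix().round(3))
for n in ["scene","top"]:
    d=cap(n); save(d,n+".png",k=1.4)
    for l in ["knob_grip","shaft_top","fitted_knob","hob_top","board_top","press_mid"]:
        try: 
            for r in models.search_frame(l,d)[:4]:
                v,u=np.array(r["centre"])*[420,560]; print(n,l,round(r["score"],2),u.round(1),v.round(1),[back(d,u,v,z).round(3)[:2].tolist() for z in(.055,.09)])
        except Exception as e: print(l,e)
    print(d["view"].round(3).tolist(),d["mtx"].tolist())
E
```

```text
pics
{'t': 0.0, 'joint_positions': array([ 1.22839207e+00,  1.24490239e-01,  1.65168360e+00,  1.23621736e-05,
        1.36750701e+00, -8.25634081e-02]), 'qd': array([-0.00060009, -0.00133328,  0.00043013, -0.00073791, -0.00026209,
       -0.0023626 ]), 'tau': array([-2.01197381e-04, -4.23628414e+01, -3.65442681e+01, -7.85307452e-05,
        6.90848989e-03, -4.00414049e-07]), 'tool_pos': array([0.16679641, 0.62759647, 0.23005697]), 'tool_rot': array([ 0.70186772, -0.0917701 ,  0.09145034, -0.70042615]), 'wrist_force': array([-0.24803677, -0.41927654, -0.56973518]), 'moment': array([ 0.05712686, -0.05569301, -0.0019213 ]), 'finger_gap': 1.0016374659983125}
[[ 0.966 -0.001  0.257]
 [-0.257 -0.002  0.966]
 [-0.    -1.    -0.002]]
scene knob_grip 0.61 398.1 242.8 [[0.278, 0.305], [0.305, 0.313]]
scene knob_grip 0.58 360.5 272.9 [[0.449, 0.279], [0.47, 0.288]]
scene knob_grip 0.57 298.2 271.2 [[0.567, 0.134], [0.585, 0.148]]
scene knob_grip 0.42 327.3 240.6 [[0.418, 0.131], [0.441, 0.144]]
scene fitted_knob 0.57 260.7 221.7 [[0.5, -0.082], [0.52, -0.062]]
scene hob_top 0.68 204.6 247.6 [[0
[... 433 characters left out ...]
 0.104], [0.546, 0.101]]
top knob_grip 0.44 204.9 282.6 [[0.248, 0.273], [0.252, 0.266]]
top knob_grip 0.34 424.3 178.3 [[0.616, -0.563], [0.611, -0.549]]
top fitted_knob 0.5 196.6 208.7 [[0.524, 0.299], [0.522, 0.292]]
top hob_top 0.87 314.2 166.5 [[0.672, -0.147], [0.666, -0.144]]
top hob_top 0.19 298.4 208.7 [[0.514, -0.083], [0.511, -0.081]]
top board_top 0.57 195.9 211.0 [[0.515, 0.302], [0.513, 0.295]]
top press_mid 0.7 191.3 175.6 [[0.649, 0.318], [0.644, 0.31]]
[[-0.027, -1.0, 0.005, -0.001], [-0.998, 0.027, -0.052, 0.507], [0.052, -0.006, -0.999, 1.478], [0.0, 0.0, 0.0, 1.0]] [[385.5197238387766, 0.0, 280.3828993112836], [0.0, 385.5197238387766, 211.59037539088368], [0.0, 0.0, 1.0]]
```

View pics/top.png

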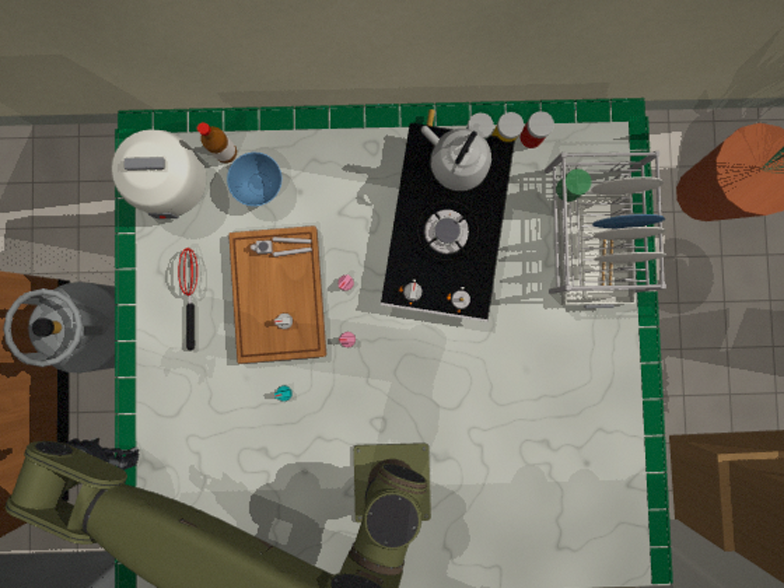

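View pics/scene.png

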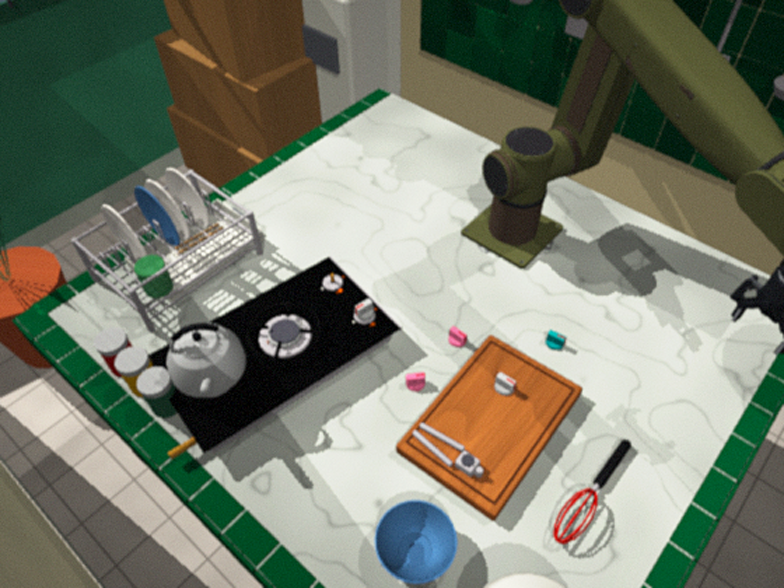

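Top view (×1.4): the silver knob is on the board at (283,321), the fitted knob at (413,291), and the bare brass shaft at (460,299). The pink and turquoise look-alikes lie off the board. The scene view agrees, with the shaft at (333,283) and the fitted knob at (365,312).

```bash
python3 - <<'E'
from h import *
t=cap("top"); s=cap("scene"); w=cap("wrist")
print(w["mount"].round(3).tolist(), w["mtx"][0])
def tri(a,b):
    A=[];
    for d,(u,v) in((t,a),(s,b)):
        P=d["mtx"]@d["view"][:3]; A+= [u*P[2]-P[0],v*P[2]-P[1]]
    A=np.array(A); return np.linalg.lstsq(A[:,:3],-A[:,3],rcond=None)[0].round(3)
for n,a,b in(("knob",(283,321),(505,384)),("fit",(413,290),(364,311)),("shaft",(460,298),(333,282))):
    print(n,tri(np.array(a)/1.4,np.array(b)/1.4))
for n,c,z in(("hobFL",(382,305),.062),("hobFR",(489,319),.062),("hobBL",(409,124),.062),("knob",(283,321),.055),("kp",(275,320),.055),("fit",(413,290),.092),("shaft",(460,298),.09),("bdNL",(238,362),.035),("bdFL",(229,233),.035)): print(n,back(t,c[0]/1.4,c[1]/1.4,z).round(3))
E
```

```text
[[-0.001, 0.956, 0.292, -0.074], [-0.001, -0.292, 0.956, -0.143], [1.0, 0.001, 0.001, 0.0], [0.0, 0.0, 0.0, 1.0]] [309.29075064   0.         282.43488319]
knob [0.447 0.281 0.046]
fit [ 0.518 -0.068  0.08 ]
shaft [ 0.494 -0.194  0.068]
hobFL [0.481 0.014 0.062]
hobFR [ 0.436 -0.27   0.062]
hobBL [ 0.972 -0.072  0.062]
knob [0.446 0.28  0.055]
kp [0.449 0.301 0.055]
fit [ 0.517 -0.069  0.092]
shaft [ 0.493 -0.191  0.09 ]
bdNL [0.339 0.407 0.035]
bdFL [0.691 0.427 0.035]
```

Call:
{"op": "carry_out", "data": {"commands": [[0.48, 0, -0.39, 0, 0, 0, -1], [0.48, 0, -0.39, 0, 0, 0, -1], [0.48, 0, -0.39, 0, 0, 0, -1], [0.48, 0, -0.39, 0, 0, 0, -1], [0.48, 0, -0.39, 0, 0, 0, -1], [0.48, 0, -0.39, 0, 0, 0, -1], [0.48, 0, -0.39, 0, 0, 0, -1], [0.48, 0, -0.39, 0, 0, 0, -1], [0.48, 0, -0.39, 0, 0, 0, -1], [0.48, 0, -0.39, 0, 0, 0, -1], [0.48, 0, -0.39, 0, 0, 0, -1], [0.48, 0, -0.39, 0, 0, 0, -1], [0.48, 0, -0.39, 0, 0, 0, -1], [0.48, 0, -0.39, 0, 0, 0, -1], [0, 0, 0, 0, 0, 0, -1], [0, 0, 0, 0, 0, 0, -1], [0, 0, 0, 0, 0, 0, -1]]}}

```text
t: 2.55
tool_pos: [0.4212, 0.2785, 0.2313]
tool_rot: [-0.701, 0.091, -0.091, 0.701]
wrist_force: [0.1, 0.3, -0.4]
finger_gap: 1.0
```

```bash
python3 - <<'E'
from h import *
s=sensors.state(); print(s["t"],s["tool_pos"],R.from_quat(s["tool_rot"]).as_matrix().round(3).tolist())
d=cap("wrist"); print(proj(d,np.array([.446,.28,.055])))
for r in models.search_frame("knob_grip",d)[:3]: print(r["score"],np.array(r["centre"])*[420,560])
save(d,"w1.png",(150,80,430,290),2.8)
np.savez("w1.npz",**{k:d[k] for k in("image","view","mtx")})
E
```

```text
2.55 [0.42123578 0.27852708 0.23134913] [[0.967, -0.0, 0.256], [-0.256, 0.0, 0.967], [-0.0, -1.0, 0.0]]
[289.02280937 211.22442089]
0.81 [197.4   144.928]
0.81 [298.914 198.576]
0.8 [ 21.798 251.608]
```

View pics/w1.png

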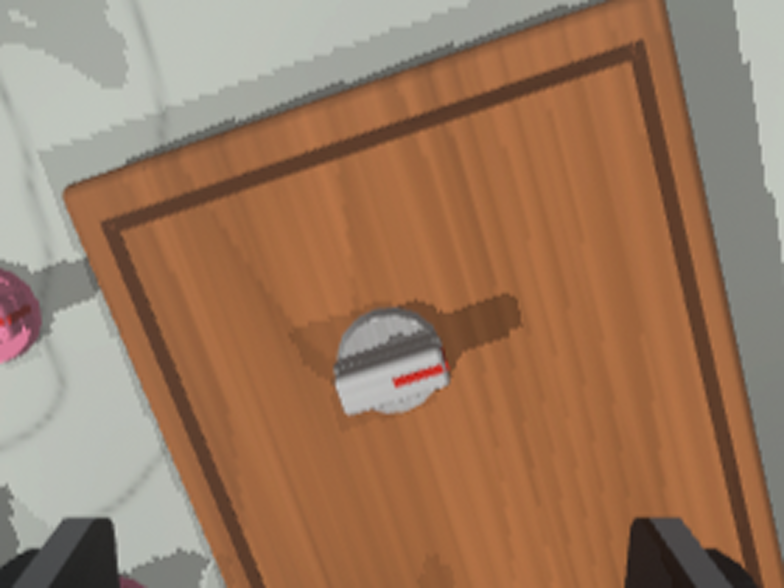

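Wrist crop: the knob is centred near (393,365), with its bar top face at about (338,378), (440,348), (450,383), (347,414). The red line runs (395,382)→(443,370), so the pointer is to the right.

```bash
cat > m1.py <<'E'
from h import *
d=dict(np.load("w1.npz"))
f=lambda u,v,z: back(d,150+u/2.8,80+v/2.8,z)
P=[f(*c,.067) for c in((338,378),(440,348),(450,383),(347,414))]
c=np.mean(P,0); a=(P[1]+P[2]-P[0]-P[3])/2
print(c.round(4),np.degrees(np.arctan2(a[1],a[0])),np.linalg.norm(a),np.linalg.norm(P[0]-P[3]),np.linalg.norm(P[1]-P[2]))
r0,r1=f(395,382,.067),f(443,370,.067);print(r0,r1,np.degrees(np.arctan2(*(r1-r0)[1::-1])))
# skirt top ellipse: leftmost/rightmost/top/bottom
for q in((337,360),(392,308),(398,412)): print("skirt",f(*q,.043), np.linalg.norm((f(*q,.043)-c)[:2]))
E
python3 m1.py
```

```text
[0.4479 0.2809 0.067 ] 92.5974221091916 0.039972775333546984 0.014624846936688777 0.014162593735209372
[0.44843868 0.28131803 0.067     ] [0.44845608 0.29972383 0.067     ] 89.94582045487805
skirt [0.4412809  0.25993688 0.043     ] 0.02196436768620587
skirt [0.42629654 0.28644323 0.043     ] 0.022302719558677544
skirt [0.46887596 0.27804563 0.043     ] 0.021172045801506174
```

```bash
python3 -c "
from h import *
print(sensors.state()['joint_positions'].round(3))"
```

```text
[ 0.478 -0.203  1.968  0.     1.377 -0.834]
```

Call:
{"op": "carry_out", "data": {"commands": [[0, 0.2, 0, 0, 0.0454, 0, -1], [0, 0.2, 0, 0, 0.0454, 0, -1], [0, 0.2, 0, 0, 0.0454, 0, -1], [0, 0.2, 0, 0, 0.0454, 0, -1], [0, 0.2, 0, 0, 0.0454, 0, -1], [0, 0.2, 0, 0, 0.0454, 0, -1], [0, 0.2, 0, 0, 0.0454, 0, -1], [0, 0.2, 0, 0, 0.0454, 0, -1], [0, 0.2, 0, 0, 0.0454, 0, -1], [0, 0, 0, 0, 0, 0, -1], [0, 0, 0, 0, 0, 0, -1]]}}

```text
t: 3.75
tool_pos: [0.4212, 0.2785, 0.1414]
tool_rot: [0.508, -0.492, 0.492, -0.508]
wrist_force: [-0.1, -0.0, -0.1]
finger_gap: 1.0
```

```bash
python3 - <<'E'
from h import *
s=sensors.state(); M=R.from_quat(s["tool_rot"]).as_matrix()
print(s["t"],s["tool_pos"],M.round(3).tolist(),s["joint_positions"].round(3))
d=cap("wrist"); print(proj(d,np.array([.448,.281,.067])))
save(d,"w2.png",None,1.4)
np.savez("w2.npz",**{k:d[k] for k in("image","view","mtx")})
E
```

```text
3.75 [0.42124238 0.2785262  0.14140319] [[0.031, -0.0, 1.0], [-1.0, -0.0, 0.031], [0.0, -1.0, -0.0]] [ 0.478 -0.126  2.056  0.     1.212  0.446]
[317.93337172 219.7679634 ]
```

View pics/w2.png

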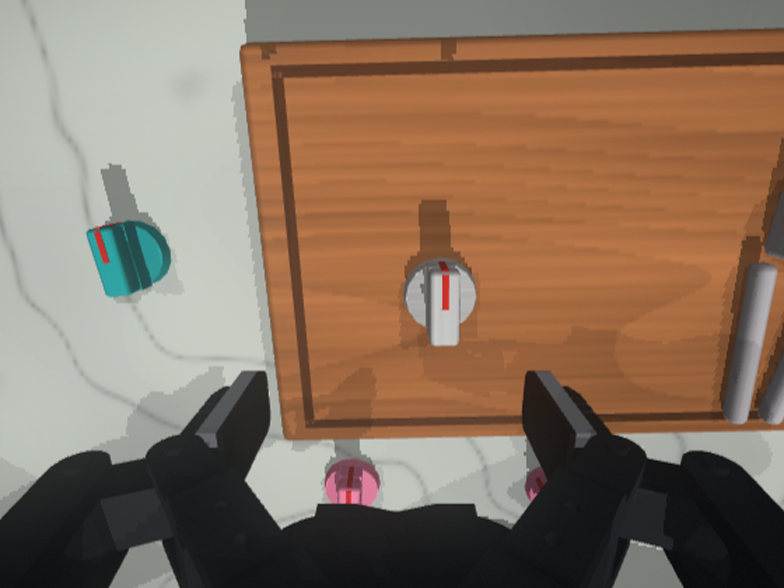

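Bar top centre measured at (445,307)/1.4, which matches the prediction within 0.5 px. The bar is vertical in the image, so it's aligned with the tool.

Call:
{"op": "carry_out", "data": {"commands": [[-0.02, 0, 0.27, 0, 0, 0, -1], [-0.02, 0, 0.27, 0, 0, 0, 0.4], [0, 0.3, 0, 0, 0, 0, 0.4], [0, 0.3, 0, 0, 0, 0, 0.4], [0, 0.3, 0, 0, 0, 0, 0.4], [0, 0.3, 0, 0, 0, 0, 0.4], [0, 0, 0, 0, 0, 0, 0.4], [0, 0, 0, 0, 0, 0, 0.4], [0, 0, 0, 0, 0, 0, 0.4], [0, 0, 0, 0, 0, 0, 0.4]], "newtons": 40}}

```text
t: 4.8
tool_pos: [0.4492, 0.2811, 0.0824]
tool_rot: [-0.506, 0.493, -0.493, 0.507]
wrist_force: [0.4, 0.1, -0.6]
finger_gap: 0.301
```

```bash
python3 - <<'E'
from h import *
s=sensors.state(); print(s["tool_pos"],s["finger_gap"],s["wrist_force"])
d=cap("wrist"); p=s["tool_pos"]
M=R.from_quat(s["tool_rot"]).as_matrix()
for o in(-.0125,.0125): print(proj(d,p+M[:,2]*o))
save(d,"w3.png",None,1.4)
E
```

```text
[0.44916354 0.2811336  0.08235302] 0.3011385907397656 [ 0.39672918  0.11961497 -0.63548362]
[257.23362625 268.79098544]
[306.00339366 268.80698749]
```

View pics/w3.png

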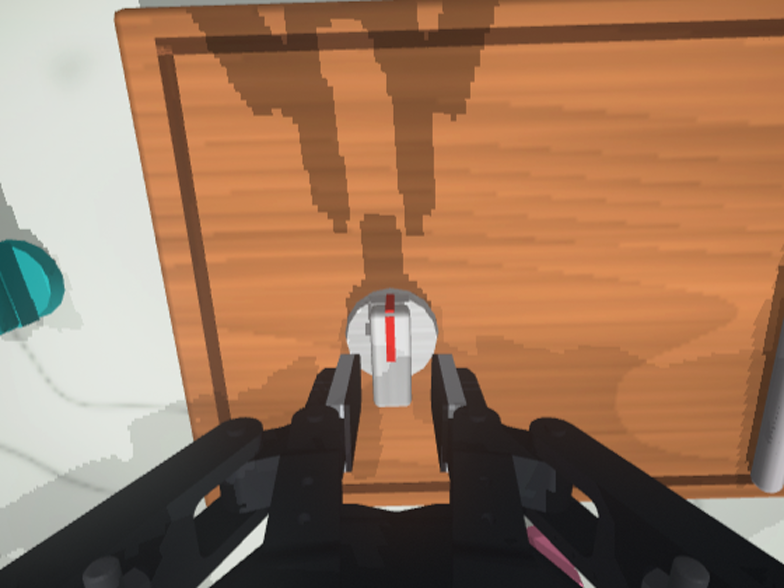

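Fingertips straddle the bar with clearance on both sides: inner edges at about 355 and 437, bar centre at 391. I'll lower and feel for the skirt.

Call:
{"op": "carry_out", "data": {"commands": [[0, 0.2, -0.02, 0, 0, 0, 0.4], [0, 0.2, 0, 0, 0, 0, 0.4], [0, 0.2, 0, 0, 0, 0, 0.4], [0, 0, 0, 0, 0, 0, 0.4], [0, 0, 0, 0, 0, 0, 0.4]]}}

```text
t: 5.35
tool_pos: [0.4471, 0.2805, 0.0505]
tool_rot: [0.507, -0.493, 0.493, -0.506]
wrist_force: [0.0, 0.2, 0.6]
finger_gap: 0.297
```

Call:
{"op": "carry_out", "data": {"commands": [[0, 0.04, 0, 0, 0, 0, 0.4], [0, 0.04, 0, 0, 0, 0, 0.4], [0, 0, 0, 0, 0, 0, 0.4]]}}

```text
t: 5.65
tool_pos: [0.4475, 0.2807, 0.0473]
tool_rot: [-0.507, 0.493, -0.493, 0.507]
wrist_force: [-0.0, -0.1, 0.2]
finger_gap: 0.299
```

Call:
{"op": "carry_out", "data": {"commands": [[0, 0.04, 0, 0, 0, 0, 0.4], [0, 0, 0, 0, 0, 0, 0.4]]}}

```text
t: 5.85
tool_pos: [0.4474, 0.2807, 0.0452]
tool_rot: [0.507, -0.493, 0.493, -0.507]
wrist_force: [-0.1, -0.4, 0.3]
finger_gap: 0.298
```

Call:
{"op": "carry_out", "data": {"commands": [[0, -0.03, 0, 0, 0, 0, 0.4], [0, 0, 0, 0, 0, 0, 1], [0, 0, 0, 0, 0, 0, 1], [0, 0, 0, 0, 0, 0, 1], [0, 0, 0, 0, 0, 0, 1], [0, 0, 0, 0, 0, 0, 1], [0, 0, 0, 0, 0, 0, 1], [0, 0, 0, 0, 0, 0, 1]], "newtons": 40}}

```text
t: 6.65
tool_pos: [0.4479, 0.2809, 0.0473]
tool_rot: [-0.506, 0.493, -0.493, 0.507]
wrist_force: [0.2, -0.5, 4.3]
finger_gap: 0.176
```

Call:
{"op": "carry_out", "data": {"commands": [[0, -0.1, 0, 0, 0, 0, 1], [0, -0.4, 0, 0, 0, 0, 1], [0, -0.5, 0, 0, 0, 0, 1], [0, -0.5, 0, 0, 0, 0, 1], [0, -0.5, 0, 0, 0, 0, 1], [0, -0.5, 0, 0, 0.047, 0, 1], [0, -0.5, 0, 0, 0.047, 0, 1], [0, 0, 0, 0, 0.047, 0, 1], [0, 0, 0, 0, 0.047, 0, 1], [0, 0, 0, 0, 0.047, 0, 1], [0, 0, 0, 0, 0.047, 0, 1], [0, 0, 0, 0, 0.047, 0, 1], [0, 0, 0, 0, 0.047, 0, 1], [0, 0, 0, 0, 0.047, 0, 1], [0, 0, 0, 0, 0.047, 0, 1], [0, 0, 0, 0, 0.047, 0, 1], [0, 0, 0, 0, 0.047, 0, 1], [0, 0, 0, 0, 0, 0, 1]], "newtons": 60}}

```text
t: 8.45
tool_pos: [0.4468, 0.2804, 0.1958]
tool_rot: [-0.061, -0.704, 0.705, 0.062]
wrist_force: [-0.8, -0.1, -1.2]
finger_gap: 0.17
```

Call:
{"op": "carry_out", "data": {"commands": [[-0.11, 0, 0.66, 0, 0, 0, 1], [-0.11, 0, 0.66, 0, 0, 0, 1], [-0.11, 0, 0.66, 0, 0, 0, 1], [-0.11, 0, 0.66, 0, 0, 0, 1], [-0.11, 0, 0.66, 0, 0, 0, 1], [-0.11, 0, 0.66, 0, 0, 0, 1], [-0.11, 0, 0.66, 0, 0, 0, 1], [-0.11, 0, 0.66, 0, 0, 0, 1], [-0.11, 0, 0.66, 0, 0, 0, 1], [-0.11, 0, 0.66, 0, 0, 0, 1], [-0.11, 0, 0.66, 0, 0, 0, 1], [-0.11, 0, 0.66, 0, 0, 0, 1], [-0.11, 0, 0.66, 0, 0, 0, 1], [-0.11, 0, 0.66, 0, 0, 0, 1], [0, 0, 0, 0, 0, 0, 1], [0, 0, 0, 0, 0, 0, 1]]}}

```text
t: 10.05
tool_pos: [0.443, -0.1877, 0.1962]
tool_rot: [0.061, 0.705, -0.704, -0.062]
wrist_force: [-0.1, 0.4, -0.7]
finger_gap: 0.173
```

```bash
cat > look.py <<'E'
from h import *
import sys
n=sys.argv[1]; crop=eval(sys.argv[2]) if len(sys.argv)>2 else None; k=float(sys.argv[3]) if len(sys.argv)>3 else 1.4
s=sensors.state(); M=R.from_quat(s["tool_rot"]).as_matrix()
print(s["t"],s["tool_pos"].round(4),M.round(4).tolist(),s["joint_positions"].round(3),s["finger_gap"])
d=cap("wrist"); print("pred shaft",proj(d,np.array([.494,-.194,.09])))
for l in("shaft_top","fitted_knob","knob_grip"):
    for r in models.search_frame(l,d)[:2]: print(l,r["score"],np.array(r["centre"])[::-1]*[560,420])
save(d,n+".png",crop,k); np.savez(n+".npz",**{q:d[q] for q in("image","view","mtx")})
E
python3 look.py w4
```

```text
10.05 [ 0.443  -0.1877  0.1962] [[-0.985, -0.0013, -0.1723], [0.1723, 0.0012, -0.985], [0.0015, -1.0, -0.001]] [-0.513 -0.235  2.054  0.     1.325  1.231] 0.1726757946189829
pred shaft [279.80202389 147.46798035]
shaft_top 0.37 [125.496 144.816]
fitted_knob 0.78 [123.424 146.79 ]
knob_grip 0.96 [ 38.528 274.092]
knob_grip 0.86 [284.816 263.508]
```

View pics/w4.png

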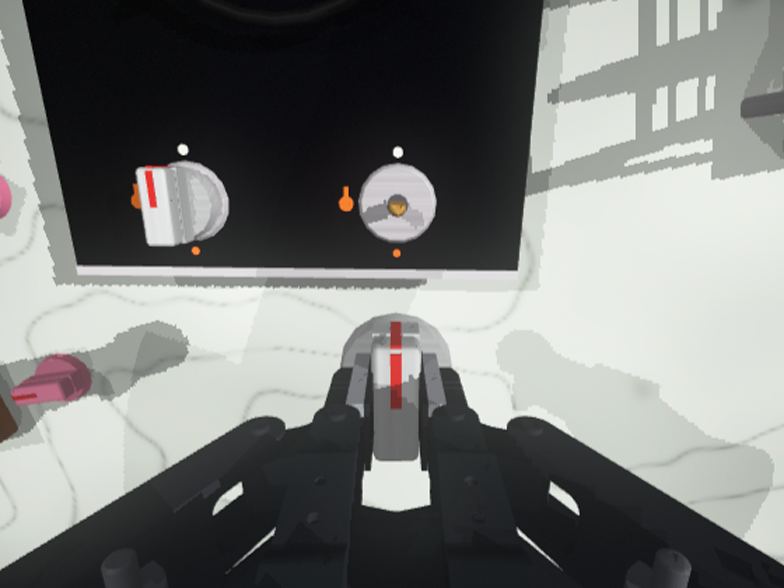

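Wrist view: the bare shaft is at (397,205) in its bezel, white off-dot above at (398,152), orange drop on the left at (346,200). The held knob is centred with its pointer towards the dot, and the hob's front edge is level within about 0.5°.

```bash
python3 - <<'E'
from h import *
d=dict(np.load("w4.npz")); save(d,"w4c.png",(235,85,335,160),8)
hsv=cv2.cvtColor(d["image"],cv2.COLOR_RGB2HSV)
def blob(m,box):
    a,b,c,e=box; k=np.zeros(m.shape,bool); k[b:e,a:c]=1; y,x=np.nonzero(m&k); return x.mean(),y.mean(),len(x)
br=(hsv[...,0]>10)&(hsv[...,0]<32)&(hsv[...,1]>90)
wh=(hsv[...,2]>180)
for n,m,b,z in(("shaft",br,(265,130,302,165),.090),("dotR",wh,(275,100,293,115),.062),("dotL",wh,(122,100,140,113),.062),("orR",br,(275,172,293,190),.062)):
    q=blob(m,b); print(n,q,back(d,q[0],q[1],z).round(4))
E
```

```text
shaft (np.float64(283.49532710280374), np.float64(148.2710280373832), 107) [ 0.4929 -0.1968  0.09  ]
dotR (np.float64(283.8048780487805), np.float64(108.2439024390244), 41) [ 0.5232 -0.2023  0.062 ]
dotL (np.float64(130.21428571428572), np.float64(106.38095238095238), 42) [ 0.5471 -0.074   0.062 ]
orR (np.float64(282.9), np.float64(180.3), 20) [ 0.4621 -0.191   0.062 ]
```

View pics/w4c.png

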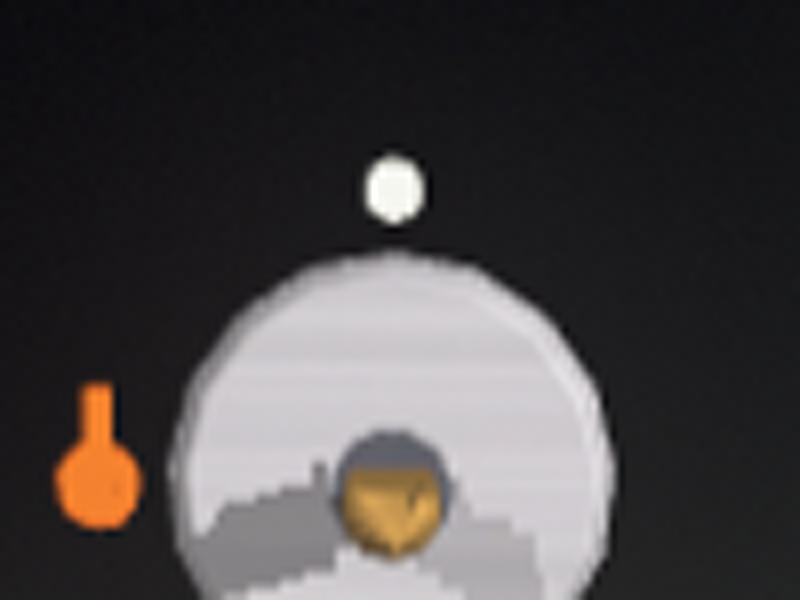

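Crop: the D-shaft's flat faces the white dot and its tip axis is at about (393,507), i.e. pixel (284.0,148.4). Next I'll check the held knob's offset from the TCP in the same picture.

```bash
python3 - <<'E'
from h import *
d=dict(np.load("w4.npz"))
s=sensors.state(); M=R.from_quat(s["tool_rot"]).as_matrix(); p=s["tool_pos"]
pr=lambda x,h,z: (proj(d,p+M@np.array([x,.0123-h,z]))*1.4).round(1)  # h above underside
print("skirt back edge top/bottom",pr(-.022,.008,0),pr(-.022,0,0))
print("skirt sides",pr(0,.008,-.022),pr(0,.008,.022),"base",pr(0,0,.022))
print("bar top back/front",pr(-.021,.032,0),pr(.021,.032,0), "bar back end at 20",pr(-.021,.020,0))
print("bar sides",pr(0,.032,-.008),pr(0,.032,.008), "px/mm",pr(.001,.032,0)-pr(0,.032,0))
print("shaft",back(d,284.0,148.4,.09))
save(d,"w4k.png",(235,215,335,290+45),6)
E
```

```text
skirt back edge top/bottom [392.8 315.4] [393.  308.3]
skirt sides [334.2 370.8] [451.7 370.8] base [449.2 361.5]
bar top back/front [392.3 344.6] [392.6 460.3] bar back end at 20 [392.6 330.2]
bar sides [367.5 405. ] [417.3 405. ] px/mm [0.1 2.7]
shaft [ 0.49271421 -0.1971544   0.09      ]
```

View pics/w4k.png

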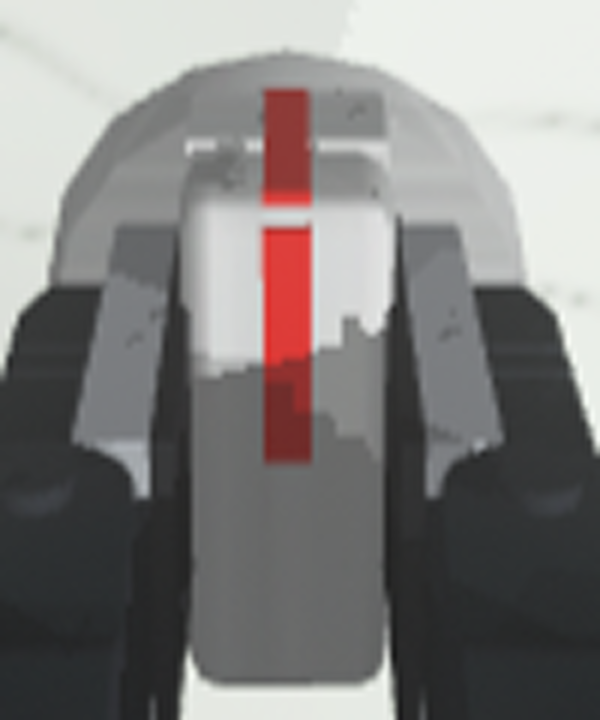

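Call:
{"op": "carry_out", "data": {"commands": [[-0.34, 0, -0.004, 0, 0, 0, 1], [-0.34, 0, -0.004, 0, 0, 0, 1], [-0.35, 0, -0.003, 0, 0, 0, 1], [0, 0.4, 0, 0, 0.0033, 0, 1], [0, 0.4, 0, 0, 0, 0, 1], [0, 0.4, 0, 0, 0, 0, 1], [0, 0.4, 0, 0, 0, 0, 1], [0, 0, 0, 0, 0, 0, 1], [0, 0, 0, 0, 0, 0, 1], [0, 0, 0, 0, 0, 0, 1]]}}

```text
t: 11.25
tool_pos: [0.4953, -0.196, 0.1184]
tool_rot: [-0.066, -0.704, 0.704, 0.064]
wrist_force: [0.3, -0.5, -1.9]
finger_gap: 0.173
```

```bash
python3 - <<'E'
from h import *
d=cap("wrist"); s=sensors.state(); print(s["tool_pos"],s["wrist_force"],s["moment"],R.from_quat(s["tool_rot"]).as_matrix()[:,0]); save(d,"w5.png",(185,130,385,280),4)
E
```

```text
[ 0.49535006 -0.1961902   0.11856688] [ 0.08154562  0.40049972 -0.8125875 ] [ 0.01159434 -0.01383539 -0.00883312] [-0.98321527  0.18242903 -0.00271677]
```

View pics/w5.png

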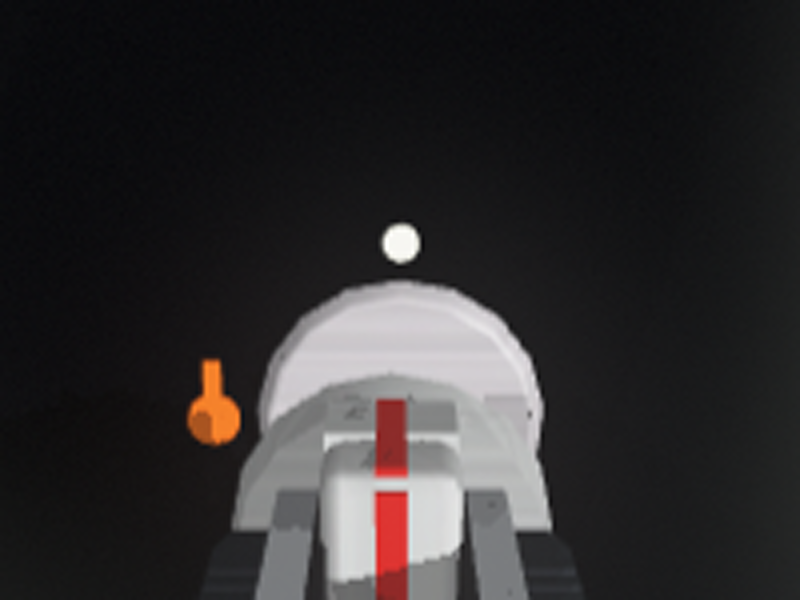

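Knob sits just in front of the bezel. Bar and skirt are at column 391, bezel and dot at 400–402, so it looks slightly left of the valve. I'll check this quantitatively in the tool frame with averaged readings.

```bash
cat > rel.py <<'E'
from h import *
S=[];D=[]
for i in range(8): S.append(sensors.state()); D.append(imaging.capture("wrist"))
P=np.array([s["tool_pos"] for s in S]); Rm=R.from_quat([s["tool_rot"] for s in S]).mean().as_matrix()
print(P.mean(0).round(5),P.std(0).round(5),Rm.round(4).tolist(),np.mean([s["wrist_force"] for s in S],0))
d=D[-1]; m=d["mount"]; z0=P.mean(0)[2]; print(m.round(5).tolist(),d["mtx"])
def tl(u,v,h,dd=d,zz=None): # pixel -> tool xz at world height h assuming tool level
    r=m[:3,:3]@np.linalg.solve(dd["mtx"],[u,v,1]); c=m[:3,3]; y=(z0 if zz is None else zz)-h
    return (c+r*(y-c[1])/r[1])[[0,2]].round(5)
for n,u,v,h in(("dot",185+400.5/4,130+242.5/4,.062),("bezel side mid",185+402.5/4,130+410/4,.066),("bezel back",185+400/4,130+283/4,.066),("skirt mid",185+391.5/4,130+520/4,z0-.0123+.008),("skirtback",185+391.5/4,130+374/4,z0-.0043),("barside",185+391/4,130+500/4,z0+.0197)):
    print(n,tl(u,v,h))
w=dict(np.load("w4.npz")); 
for n,u,v,h in(("w4 shaft",284.0,148.4,.09),("dotR",283.8,108.24,.062),("orR",282.9,180.3,.062),("skirt",395.8/1.4,250,.1962-.0043),("skback",282.8,313.1/1.4,.1962-.0043),("bar",396.4/1.4,300,.1962+.0197),("barfront",396.4/1.4,460.8/1.4,.1962+.0197)):
    print(n,tl(u,v,h,w,.1965))
E
python3 rel.py
```

```text
[ 0.49489 -0.1962   0.11788] [3.2e-04 6.0e-05 5.1e-04] [[-0.9831, 0.0015, -0.1829], [0.1829, -0.0008, -0.9831], [-0.0017, -1.0, 0.0005]] [ 0.00730557  0.21731197 -0.85084053]
[[-0.00112, 0.95721, 0.28938, -0.07417], [0.00065, -0.28938, 0.95721, -0.14313], [1.0, 0.00126, -0.0003, -0.00026], [0.0, 0.0, 0.0, 1.0]] [[309.29075064   0.         282.43488319]
 [  0.         309.29075064 211.10363933]
 [  0.           0.           1.        ]]
dot [-0.0281   0.00144]
bezel side mid [-0.00018  0.00184]
bezel back [-0.02227  0.00134]
skirt mid [-2.88e-03 -5.00e-05]
skirtback [-2.307e-02 -8.000e-05]
barside [-0.01687 -0.00014]
w4 shaft [-0.05074  0.00085]
dotR [-0.0818   0.00072]
orR [-1.953e-02  4.000e-05]
skirt [-0.00843 -0.00014]
skback [-0.02289 -0.00011]
bar [5.75e-03 7.00e-05]
barfront [0.0215 0.0001]
```

Call:
{"op": "carry_out", "data": {"commands": [[0.014, 0, 0.028, 0, 0, 0, 1], [0, 0.13, 0, 0, 0, 0, 1], [0, 0.13, 0, 0, 0, 0, 1], [0, 0, 0, 0, 0, 0, 1], [0, 0, 0, 0, 0, 0, 1]]}}

```text
t: 12.2
tool_pos: [0.493, -0.197, 0.1032]
tool_rot: [0.065, 0.704, -0.704, -0.065]
wrist_force: [0.2, -0.3, -1.1]
finger_gap: 0.17
```

Call:
{"op": "carry_out", "data": {"commands": [[0, 0.03, 0, 0, 0, 0, 1], [0, 0.03, 0, 0, 0, 0, 1], [0, 0, 0, 0, 0, 0, 1]]}}

```text
t: 12.5
tool_pos: [0.4933, -0.1972, 0.1007]
tool_rot: [0.065, 0.704, -0.704, -0.065]
wrist_force: [0.8, -0.2, -1.2]
finger_gap: 0.171
```

Call:
{"op": "carry_out", "data": {"commands": [[0, 0.03, 0, 0, 0, 0, 1], [0, 0, 0, 0, 0, 0, 1]]}}

```text
t: 12.7
tool_pos: [0.4933, -0.1972, 0.0992]
tool_rot: [0.065, 0.704, -0.704, -0.065]
wrist_force: [-1.6, 0.5, -0.4]
finger_gap: 0.171
```

Call:
{"op": "carry_out", "data": {"commands": [[0, 0.03, 0, 0, 0, 0, 1], [0, 0.0, 0, 0, 0, 0, 1]]}}

```text
t: 12.9
tool_pos: [0.4933, -0.1972, 0.0976]
tool_rot: [0.065, 0.704, -0.704, -0.065]
wrist_force: [0.2, -0.1, -0.8]
finger_gap: 0.172
```

Call:
{"op": "carry_out", "data": {"commands": [[0, 0.03, 0, 0, 0, 0, 1], [0, 0, 0, 0, 0, 0, 1]]}}

```text
t: 13.1
tool_pos: [0.4933, -0.1972, 0.0961]
tool_rot: [0.065, 0.704, -0.704, -0.065]
wrist_force: [-0.2, -0.1, -1.2]
finger_gap: 0.171
```

Call:
{"op": "carry_out", "data": {"commands": [[0, 0.04, 0, 0, 0, 0, 1], [0, 0.04, 0, 0, 0, 0, 1], [0, 0.04, 0, 0, 0, 0, 1], [0, 0, 0, 0, 0, 0, 1]]}}

```text
t: 13.5
tool_pos: [0.4933, -0.1972, 0.0899]
tool_rot: [0.065, 0.704, -0.704, -0.065]
wrist_force: [0.1, 0.1, -1.6]
finger_gap: 0.169
```

Call:
{"op": "carry_out", "data": {"commands": [[0, 0.04, 0, 0, 0, 0, 1], [0, 0.04, 0, 0, 0, 0, 1], [0, 0.04, 0, 0, 0, 0, 1], [0, 0, 0, 0, 0, 0, 1]]}}

```text
t: 13.9
tool_pos: [0.4935, -0.1973, 0.0844]
tool_rot: [-0.065, -0.704, 0.704, 0.065]
wrist_force: [0.9, -0.5, -0.3]
finger_gap: 0.173
```

Call:
{"op": "carry_out", "data": {"commands": [[0, 0.03, 0, 0, 0, 0, 1], [0, 0.03, 0, 0, 0, 0, 1], [0, 0, 0, 0, 0, 0, 1]]}}

```text
t: 14.2
tool_pos: [0.4936, -0.1974, 0.0819]
tool_rot: [-0.065, -0.704, 0.704, 0.065]
wrist_force: [-1.8, 1.1, 6.1]
finger_gap: 0.173
```

Call:
{"op": "carry_out", "data": {"commands": [[0, 0.02, 0, 0, 0, 0, 1], [0, 0.02, 0, 0, 0, 0, 1], [0, 0, 0, 0, 0, 0, 1]]}}

```text
t: 14.5
tool_pos: [0.4937, -0.1974, 0.0802]
tool_rot: [-0.065, -0.704, 0.704, 0.065]
wrist_force: [-2.7, 1.4, 7.0]
finger_gap: 0.174
```

Call:
{"op": "carry_out", "data": {"commands": [[0.004, 0.02, 0, 0, 0, 0, 1], [0.004, 0.01, 0, 0, 0, 0, 1], [0, 0, 0, 0, 0, 0, 1], [0, 0, 0, 0, 0, 0, 1]], "newtons": 80}}

```text
t: 14.9
tool_pos: [0.4937, -0.1974, 0.0792]
tool_rot: [-0.065, -0.704, 0.704, 0.064]
wrist_force: [-2.9, 1.7, 8.1]
finger_gap: 0.163
```

Call:
{"op": "carry_out", "data": {"commands": [[0, 0.01, 0, 0, 0, 0, 1], [0, 0.01, 0, 0, 0, 0, 1], [0, 0, 0, 0, 0, 0, 1]]}}

```text
t: 15.2
tool_pos: [0.4938, -0.1975, 0.079]
tool_rot: [-0.065, -0.704, 0.704, 0.065]
wrist_force: [-3.8, 2.1, 12.2]
finger_gap: 0.168
```

Call:
{"op": "carry_out", "data": {"commands": [[0.003, 0, -0.0017, 0, -0.0228, 0, 1], [0.003, 0, -0.0017, 0, -0.0228, 0, 1], [0, 0, -0.0017, 0, -0.0228, 0, 1], [0, 0, -0.0017, 0, -0.0228, 0, 1], [0, 0, -0.0017, 0, -0.0228, 0, 1], [0, 0, 0, 0, 0, 0, 1]]}}

```text
t: 15.8
tool_pos: [0.4942, -0.1971, 0.0791]
tool_rot: [0.061, -0.704, 0.705, -0.063]
wrist_force: [-1.2, 2.8, 10.5]
finger_gap: 0.167
```

Call:
{"op": "carry_out", "data": {"commands": [[0, 0, -0.0017, 0, -0.0228, 0, 1], [0, 0, -0.0017, 0, -0.0228, 0, 1], [0, 0, -0.0017, 0, -0.0228, 0, 1], [0, 0, -0.0017, 0, -0.0228, 0, 1], [0, 0, -0.0017, 0, -0.0228, 0, 1], [0, 0, -0.0017, 0, -0.0228, 0, 1], [0, 0, -0.0017, 0, -0.0228, 0, 1], [0, 0, 0, 0, 0, 0, 1]]}}

```text
t: 16.6
tool_pos: [0.494, -0.1962, 0.0791]
tool_rot: [0.234, -0.667, 0.667, -0.236]
wrist_force: [-1.4, 3.3, 11.0]
finger_gap: 0.166
```

Call:
{"op": "carry_out", "data": {"commands": [[0, 0, -0.0017, 0, -0.0228, 0, 1], [0, 0, -0.0017, 0, -0.0228, 0, 1], [0, 0, -0.0017, 0, -0.0228, 0, 1], [0, 0, -0.0017, 0, -0.0228, 0, 1], [0, 0, -0.0017, 0, -0.0228, 0, 1], [0, 0, -0.0017, 0, -0.0228, 0, 1], [0, 0, -0.0017, 0, -0.0228, 0, 1], [0, 0, 0, 0, 0, 0, 1]]}}

```text
t: 17.4
tool_pos: [0.4934, -0.1956, 0.0791]
tool_rot: [0.392, -0.588, 0.588, -0.394]
wrist_force: [-2.8, 4.1, 11.7]
finger_gap: 0.161
```

Call:
{"op": "carry_out", "data": {"commands": [[0, 0, -0.0017, 0, -0.0228, 0, 1], [0, 0, -0.0017, 0, -0.0228, 0, 1], [0, 0, -0.0017, 0, -0.0228, 0, 1], [0, 0, -0.0017, 0, -0.0228, 0, 1], [0, 0, -0.0017, 0, -0.0228, 0, 1], [0, 0, 0, 0, 0, 0, 1]]}}

```text
t: 18.0
tool_pos: [0.4927, -0.1953, 0.079]
tool_rot: [0.491, -0.508, 0.509, -0.492]
wrist_force: [-3.1, 4.3, 12.9]
finger_gap: 0.169
```

```bash
python3 - <<'E'
from h import *
S=[]
for i in range(6): S.append(sensors.state()); d=imaging.capture("wrist")
Rm=R.from_quat([s["tool_rot"] for s in S]).mean().as_matrix()
print(np.mean([s["tool_pos"] for s in S],0),np.mean([s["wrist_force"] for s in S],0),np.mean([s["moment"] for s in S],0),Rm.round(3).tolist(),"knob yaw",np.degrees(np.arctan2(-Rm[1,0],-Rm[0,0])),S[-1]["joint_positions"].round(2),S[-1]["t"])
save(d,"w6.png",None,1.4)
E
```

```text
[ 0.49274186 -0.19534294  0.07903654] [-2.83609177  4.73980175 12.24161684] [ 0.79979392  0.55499777 -0.04643801] [[-0.036, 0.002, 0.999], [-0.999, 0.001, -0.036], [-0.001, -1.0, 0.002]] knob yaw 87.94959816896238 [-0.48  0.01  2.05  0.    1.09 -0.44] 18.25
```

View pics/w6.png

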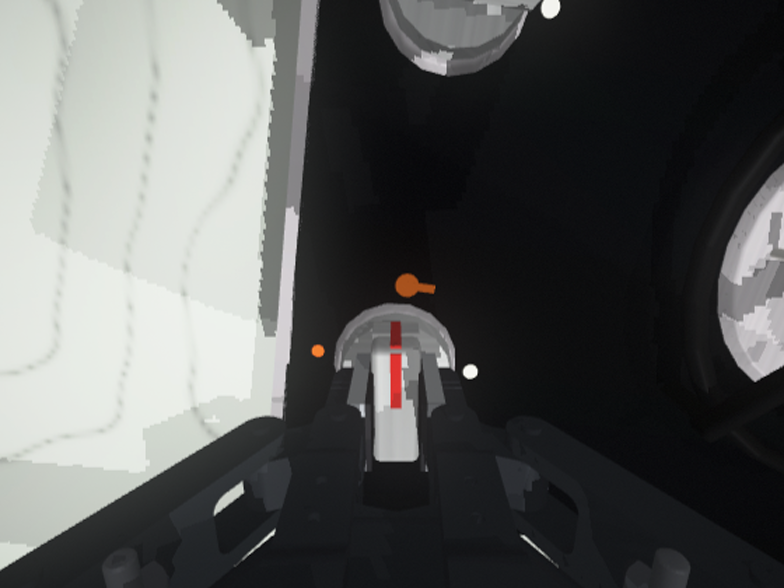

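The pointer is at the orange drop mark (407,285) and slightly past it to take up the play. The skirt is seated over the bezel and the bar is square in the jaws. Handing in.

```bash
python3 -c "
from h import *
print(bot.close_job()); s=sensors.state(); print(s['t'],s['wrist_force'],s['tool_pos'],s['finger_gap'])"
```

```text
the job is handed in; nothing more can be done
None
the job is handed in; nothing more can be done
```

The knob is back on the bare shaft, pushed in at off and turned to full flame. I handed the job in at about 18 s, with the arm still gripping at 80 N and holding the push. No verdict was reported.

- **Fit:** The knob slid down onto the shaft with almost no vertical force, to the depth expected for fully home.
- **Push-in:** At off, the tool went about 5 mm below the home height, and the upward force rose from 6 to 12 N, past the spring's 9 N at its stop.
- **Turn:** I turned the knob 98.5° anticlockwise, a little over a quarter turn to take up the play. The shaft itself should be at about 1.47–1.62 rad. I couldn't read that joint directly. Tool height stayed at 79 mm throughout.
- **Last checks before hand-in:** Upward force was 12 N, the fingers were closed on the bar, and the final picture shows the pointer at the drop mark with the skirt over the bezel. A reading attempted after hand-in was refused.
- **Disagreements:** A side force of about 5 N remained, so the grip is probably about 1 mm off the knob's axis. My first alignment estimates differed by 1–2 mm. I settled them with a second look and by feeling the knob onto the shaft.
- **Other items:** The arm never went near the garlic press, whisk, tray or look-alikes. It stayed clear of the fitted knob. I did not measure their positions again at the end.

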